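# Clear down the sweeping plate

## Robot

A 6-joint arm with a two-finger parallel gripper is mounted at the origin on a cart in front of the work surface, level with it; the furniture and walls round the work are solid. World frame = base frame: x ahead of the robot, y to its left, z up, the work surface at z = 0. Lengths are in mm, angles in rad, forces in N, time in s.
With the tool pointing down it reaches from about 275 to 725 mm from the base axis. Payload 5.6 kg.
Tool frame: the origin (TCP) lies at the very end of the fingers, on their centre line; the grasp point (between the pads) lies 19 mm behind it; z points along the fingers, y is the line along which they close (so a half turn about z gives the same grasp; the last joint's range is limited). The gripper opens to 85 mm and grips with 20 to 120 N. Pads are 22 mm wide; open, the fingers measure 114 mm over their backs; the gripper's body (76 mm by 85 mm) begins 54 mm behind the grasp point. The pads swing forward as they close: fully open they stand 13 mm farther back than shut.
Start: joints at [1.566, 0.255, 0.108, 0, -1.424, -0.285], TCP at [157.141, 527.067, 231.283] pointing down, gripper open.
Joint ranges: [-2.95, 2.95], [-1.21, 1.97], [-1.09, 1.5], [-2.87, 1.71], [-2.94, -0.07], [-3.05, 3.05]. Speed limits (rad/s): [2.57, 2.57, 3.14, 3.14, 3.14, 3.14].

## Interface

Orientations are given as a rotation vector (axis times angle).
In Python, from plant import * gives the robot as it stands.
- The arm moves only by the tool servo_tool, never from a script. Its argument "series" is a list of rows, each an object with "slide": the shift along the tool's x, y, z in cm, a list of three; "roll": the turn about the tool's z in degrees; "fingers": the closure, from -1 (fully open) to 1 (shut). In form: [{"slide": [dx, dy, dz], "roll": roll, "fingers": fingers}, ...]. A call has exactly 8 rows; each row is the pose to reach, as a shift and turn from the pose commanded when the call began, along the tool's axes at that moment; what a row does not reach only later rows make up. A row lasts 1/10 s, in which the tool goes at most 50 mm and 8.59 degrees, less where a joint would pass 70% of its speed; a pose out of reach is approached as far as the arm can. A call with a gripper value outside its range is refused whole. The fingers move at their own pace and stop on an object; the grip force is fixed at half the most. Time passes only in rows, so rows that repeat a pose let the fingers close, or fill a call up. It gives the time, the measured TCP pose, the force, the opening and the grip force at its end, in the units of the state.
- get_obs(): the state, without advancing time (a new reading comes with each control period).
- capture(name): name is "side" or "top"; returns the picture (400x640x3 uint8, red, green, blue); there is no depth.
- camera_model(name): a dict with "intrinsics" (3x3 intrinsics, pixels), "rvec" (rotation vector, rad) and "tvec" (3), from world to camera coordinates, as OpenCV has them. Camera axes: x right, y down, z forward; pixel columns grow to the right and rows downward; lengths in mm; the calibration is good to about 2 mm. A picture is of the moment at which its call begins. camera_model takes no time and is no camera call.
- close_job(): hands the job in; it is judged then, once.
Trained networks look in the newest picture that a camera, given by its name, has taken for a name from the list of things; names that differ only in an ending like _2 or _b are one class to them, and where a whole thing is asked for, a point or a joint stands for the part that bears it (a point fixed in the world has none). Each returns a list of dicts, best first, with "score" (0 to 1); they miss things now and then, are a little off and sometimes report something else, mostly with a low value. They report only what shows in the picture. A call takes as long as a camera call. They do not tell look-alikes from the thing itself.
- search_frame(camera, name): "extent" ([left, top, width, height] in pixels, round what is visible of it).
- pinpoint(camera, name): "at" ([column, row] in pixels: a listed point, or the origin of a listed thing).
The state is a dict: "time_s": time; "joint_pos": joint angles; "qvel": joint speeds; "joint_efforts": joint torques, N m; "position": TCP position; "eef_rot": TCP orientation; "wrist_force": force on the tool from outside, world axes, zero at the start; "wrist_torque": the same for the moment, N m; "gripper_width": finger opening in mm; "gripper_force": force on a finger pad.
Only numpy, scipy, OpenCV 4.12 (cv2) and the standard library are available. Lean on these libraries where they do the work, as an engineer would, in place of code of your own. Each camera call takes 0.05 s, during which the arm holds its last target. There are 200 camera calls.

## Task

Clear down the sweeping plate: nest all the loose blue cups, on the plate and beside it, upright one inside another, in the cup that already stands on the round stand. Then, with the scraper block held in the gripper, wipe every orange offcut off the plate into the black tray in front of it, without touching the offcuts with the fingers, and stand the scraper back upright and lengthwise within its mat.

Things in the scene. Friction and masses are not known exactly. Their poses are not given: they have to be found in the camera images.
- station: Fixed sweeping station: bare aluminium plate on a grey base, black catch tray joined to its front. Origin at bench level under the plate's middle; x points to the back (away from tray), y left, z up. Plate top at z = 40 mm, clear area x -95 to +100, y -100 to +100 mm. Blue fences, 13 mm high, 10 thick, stand on its back, left and right edges; the front edge is open, a straight drop into the tray.
- tray (a point): Centre of the floor of the catch tray, 4 mm above the bench; axes as station. The tray's inside measures 74 (x) by 208 (y) mm, from the plate's front edge to the tray's front wall; walls 34 to 37 mm above the bench, lower than the plate.
- stand: Fixed round dark steel stand for the stack of cups, 84 mm across, 6 mm thick, with a steel collar 56 mm across, 10 mm high above the bench, round the middle. Origin on the bench under its centre. Left of the station; stand and mat may change places.
- mat: Flat green mat with a yellow border on the bench (2 mm, fixed, soft: the scraper's sole sinks in and stands at bench level), 80 (x) by 150 (y) mm, home of the scraper; left of the station. Origin at its centre, at bench level.
- scraper: Loose scraper block standing on the mat, 0.17 to 0.35 kg: red block with rubber sole, 30 (x) by 110 (y) by 22 mm high; black upright grip on its middle, 22 (x) by 60 (y) mm, rising from 22 to 95 mm above the sole. Origin at the centre of the sole, z up. Its two long sides (facing +x, -x) are alike; either scrapes.
- cup_base: Blue plastic cup upright in the stand's collar, 80 g, 68 mm high: cone 33 mm across at the foot, 51 at 42 mm height; straight collar 62 mm across from 45 to 68 mm; walls 2.5 mm. Its bottom is 25 mm thick: a cup nested in it stands on that floor, foot and rim 25 mm above the lower cup's, with 2 mm play all round. Origin: centre of its underside, 6 mm above the bench.
- cup_1: One of four loose blue parts cups (three or four are present, the rest absent), the same shape as cup_base, each standing upright at the start, on the station's plate or on the bench to its left. Origin at the centre of its underside, z up the cup.
- cup_2: One of four loose blue parts cups (three or four are present, the rest absent), the same shape as cup_base, each standing upright at the start, on the station's plate or on the bench to its left. Origin at the centre of its underside, z up the cup.
- cup_3: One of four loose blue parts cups (three or four are present, the rest absent), the same shape as cup_base, each standing upright at the start, on the station's plate or on the bench to its left. Origin at the centre of its underside, z up the cup.
- cup_4: One of four loose blue parts cups (three or four are present, the rest absent), the same shape as cup_base, each standing upright at the start, on the station's plate or on the bench to its left. Origin at the centre of its underside, z up the cup.
- offcut_1: One of up to five orange plastic channel offcuts, 36 (x) x 18 (y) x 10 (z) mm, about 12 g, lying loose on the front two thirds of the plate at the start, at least 80 mm from the back fence (three to five are present, the rest absent). Origin at the centre of its underside.
- offcut_2: One of up to five orange plastic channel offcuts, 36 (x) x 18 (y) x 10 (z) mm, about 12 g, lying loose on the front two thirds of the plate at the start, at least 80 mm from the back fence (three to five are present, the rest absent). Origin at the centre of its underside.
- offcut_3: One of up to five orange plastic channel offcuts, 36 (x) x 18 (y) x 10 (z) mm, about 12 g, lying loose on the front two thirds of the plate at the start, at least 80 mm from the back fence (three to five are present, the rest absent). Origin at the centre of its underside.
- offcut_4: One of up to five orange plastic channel offcuts, 36 (x) x 18 (y) x 10 (z) mm, about 12 g, lying loose on the front two thirds of the plate at the start, at least 80 mm from the back fence (three to five are present, the rest absent). Origin at the centre of its underside.
- offcut_5: One of up to five orange plastic channel offcuts, 36 (x) x 18 (y) x 10 (z) mm, about 12 g, lying loose on the front two thirds of the plate at the start, at least 80 mm from the back fence (three to five are present, the rest absent). Origin at the centre of its underside.
Mind the look-alikes: they are no part of the job. What is shaped like the offcut_2 but purple is not meant. What is shaped like the cup_1 but green is not meant.

How it is judged (in metres and radians):
On the way, in this order (a step that is already met when the one before it is completed fails the run):
1. every cup present is nested in the stack (horizontal distance between each of cup_1, cup_2, cup_3, cup_4 and cup_base below 0.009 m and angle between each of cup_1, cup_2, cup_3, cup_4's own z axis and vertical below 0.12 rad and height (world z) of cup_1 between 0.02 and 0.117 m and linear speed of each of cup_1, cup_2, cup_3, cup_4 below 0.02 m/s and height (world z) of cup_2 between 0.02 and 0.117 m and height (world z) of cup_3 between 0.02 and 0.117 m and height (world z) of cup_4 between 0.02 and 0.117 m), for 0.2 s.
2. every offcut lies in the tray while the gripper holds the scraper (x of offcut_1 in the frame of station between -0.175 and -0.095 m and y of offcut_1 in the frame of station between -0.11 and 0.11 m and z of each of offcut_1, offcut_2, offcut_3, offcut_4, offcut_5 in the frame of station below 0.036 m and x of offcut_2 in the frame of station between -0.175 and -0.095 m and y of offcut_2 in the frame of station between -0.11 and 0.11 m and x of offcut_3 in the frame of station between -0.175 and -0.095 m and y of offcut_3 in the frame of station between -0.11 and 0.11 m and x of offcut_4 in the frame of station between -0.175 and -0.095 m and y of offcut_4 in the frame of station between -0.11 and 0.11 m and x of offcut_5 in the frame of station between -0.175 and -0.095 m and y of offcut_5 in the frame of station between -0.11 and 0.11 m and contact force between the fingers and scraper above 0.5 N), for 0.2 s.
At the end, for the whole second after the job is handed in: Offcuts present: in the tray, below the plate top. Cups present: upright within 0.12 rad, nested within 9 mm of the base cup's axis; base cup within 12 mm of the stand's centre. Scraper: upright on the bench, within 30 mm and 0.3 rad of its mat. All at rest (all of step 1 and x of offcut_1 in the frame of station between -0.175 and -0.095 m and y of offcut_1 in the frame of station between -0.11 and 0.11 m and z of each of offcut_1, offcut_2, offcut_3, offcut_4, offcut_5 in the frame of station below 0.036 m and x of offcut_2 in the frame of station between -0.175 and -0.095 m and y of offcut_2 in the frame of station between -0.11 and 0.11 m and x of offcut_3 in the frame of station between -0.175 and -0.095 m and y of offcut_3 in the frame of station between -0.11 and 0.11 m and x of offcut_4 in the frame of station between -0.175 and -0.095 m and y of offcut_4 in the frame of station between -0.11 and 0.11 m and x of offcut_5 in the frame of station between -0.175 and -0.095 m and y of offcut_5 in the frame of station between -0.11 and 0.11 m and horizontal distance between cup_base and stand below 0.012 m and angle between cup_base's own z axis and vertical below 0.12 rad and horizontal distance between scraper and mat below 0.03 m and angle between the y axis of scraper and the y axis of mat, either way round below 0.3 rad and angle between scraper's own z axis and vertical below 0.1 rad and height (world z) of scraper below 0.012 m and linear speed of scraper below 0.02 m/s); the robot touches nothing.
It fails at once if the fingers touch an offcut (contact force between the fingers and offcut_1 above 1 N or contact force between the fingers and offcut_2 above 1 N or contact force between the fingers and offcut_3 above 1 N or contact force between the fingers and offcut_4 above 1 N or contact force between the fingers and offcut_5 above 1 N).
Of cup_1, cup_2, cup_3, cup_4 only 3 to 4 are there at a start; the rules pass over those that are not, and their reading is None.
Of offcut_1, offcut_2, offcut_3, offcut_4, offcut_5 only 3 to 5 are there at a start; the rules pass over those that are not, and their reading is None.
At some moment in a run one of offcut_1, offcut_2, offcut_3, offcut_4, offcut_5 may be knocked a few centimetres aside while the robot is not near it.
Once in a run the grip may slacken for a moment while it holds something.
It also fails if it takes over 192 s, if anything falls off the work surface, if the arm or the gripper's body presses on something with over 40 N, if the wrist force passes 120 N, or if a joint passes its speed limit or range.

## Working session

There is one attempt and no reset: what is moved stays moved. The work goes in short steps, Python scripts to look and compute and a tool call to move; the robot and the scene stay as the last step left them, time stands still between calls to the robot, and variables do not carry over. Pictures are saved under pics/ and viewed, at most 14 in all, crops included, and the job is handed in when it is done.

Besides the shell and the picture viewer there is one more tool, called after ">>>" as name(argument=value, ...), one argument or row to a line, values as JSON. servo_tool: Moves the arm, as the interface text tells. Its arguments: {"type":"object","properties":{"series":{"type":"array"}},"required":["series"]}

```bash
mkdir -p pics; ls; python3 - <<'E'
from plant import *
import cv2
o=get_obs();print(o)
for c in("side","top"):
    cv2.imwrite(f"pics/{c}0.png",capture(c)[:,:,::-1]); m=camera_model(c); print(c,m)
    for n in("cup_1","offcut_1","scraper","stand","mat","station"):
        print(c,n,[(d["score"],d["at"]) for d in pinpoint(c,n)])
E
```

```text
pics
{'time_s': 0.0, 'joint_pos': array([ 1.56555423e+00,  2.55755582e-01,  1.06973327e-01, -4.40317124e-04,
       -1.42391455e+00, -2.84590396e-01]), 'qvel': array([-0.00071904,  0.00091589, -0.00180816, -0.00025666,  0.00033371,
        0.00028213]), 'joint_efforts': array([ 1.57682141e-03, -3.86629057e+01,  2.37932235e+01,  5.36517397e+00,
       -6.22762571e-03, -3.29200155e-06]), 'position': array([157.00480863, 526.58291487, 230.38417974]), 'eef_rot': array([ 3.10672553e+00, -4.53496217e-01, -2.61670615e-04]), 'wrist_force': array([ 0.15440396, -0.64475652,  0.29886963]), 'wrist_torque': array([ 0.00569224,  0.04207132, -0.07128116]), 'gripper_force': 0.0, 'gripper_width': 85.37724465494726}
side {'intrinsics': array([[412.78520885,   0.        , 312.11337948],
       [  0.        , 412.78520885, 207.35675946],
       [  0.        ,   0.        ,   1.        ]]), 'rvec': array([ 2.15869725, -0.12223209,  0.06882846]), 'tvec': array([-548.80149673,  224.2815531 ,  602.19353385])}
side cup_1 [(0.96, [334.8, 251.4]), (0.94, [377.9, 260.1]), (0.7, [354.7, 180.0]), (0.65, [276.6, 1
[... 330 characters left out ...]
array([[501.72583183,   0.        , 322.71170606],
       [  0.        , 501.72583183, 201.91641417],
       [  0.        ,   0.        ,   1.        ]]), 'rvec': array([ 2.13890444, -2.1726418 ,  0.12547326]), 'tvec': array([ 265.71725364,  575.15184932, 1134.72060281])}
top cup_1 [(0.84, [369.3, 184.2]), (0.82, [242.0, 229.4]), (0.8, [392.3, 161.3]), (0.75, [235.1, 149.5]), (0.59, [341.6, 168.4])]
top offcut_1 [(0.67, [338.7, 198.5]), (0.6, [343.3, 216.8]), (0.43, [269.1, 155.0]), (0.41, [407.9, 209.3])]
top scraper [(0.73, [273.5, 195.7]), (0.55, [389.4, 160.3])]
top stand [(0.59, [268.9, 260.8])]
top mat [(0.66, [271.9, 198.9]), (0.3, [370.8, 186.4])]
top station [(0.88, [371.5, 185.4])]
```

```bash
python3 - <<'E'
import cv2
for c,(x,y,w,h) in {"side":(220,140,220,165),"top":(200,120,240,180)}.items():
    i=cv2.imread(f"pics/{c}0.png")[y:y+h,x:x+w]
    cv2.imwrite(f"pics/{c}0c.png",cv2.resize(i,(800,600),interpolation=cv2.INTER_CUBIC))
E
```

```text
(no output)
```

View pics/side0c.png

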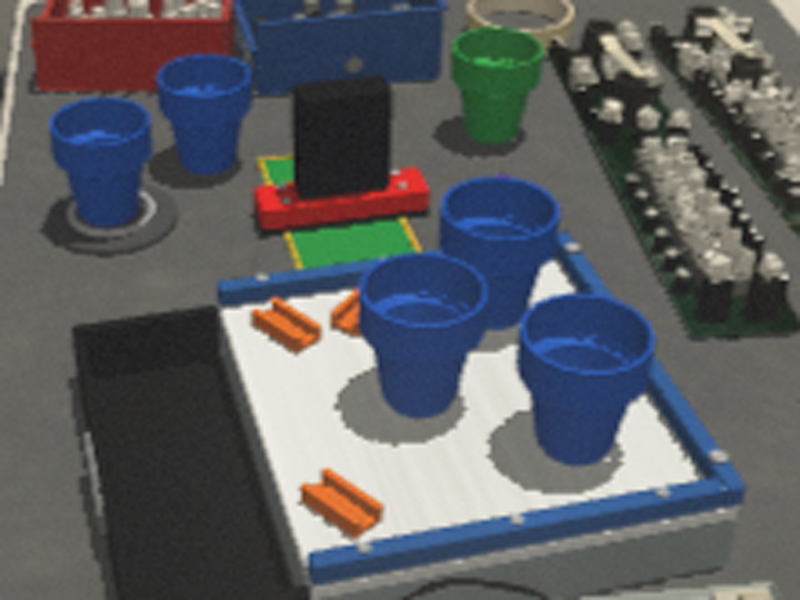

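View pics/top0c.png

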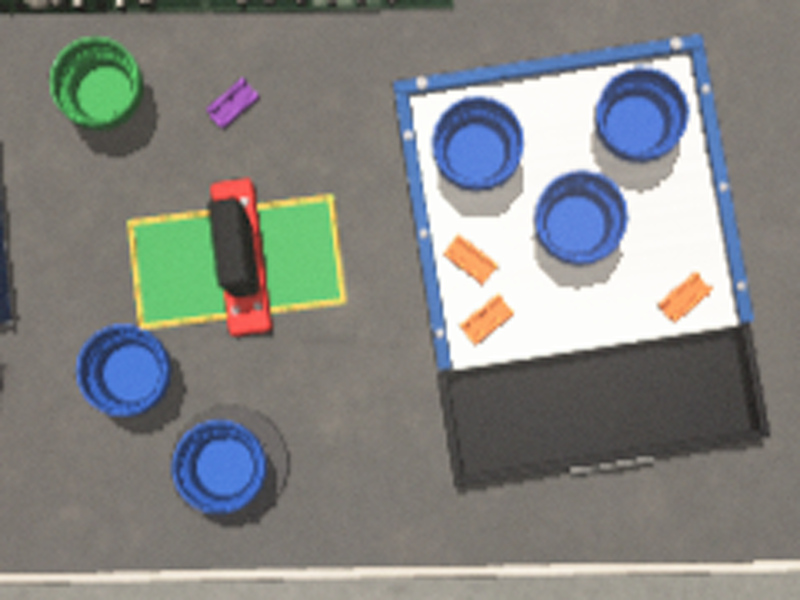

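The top view (crop pixels) shows:
- **Blue cups:** base on the stand at (218,466), a loose one on the bench at (124,370), and three on the plate at (478,143), (641,114) and (581,217).
- **Offcuts:** three orange ones at (471,259), (487,319) and (685,297).
- **Scraper:** standing crosswise on its mat at (240,257).
- **Look-alikes:** a green cup at (97,82) and a purple offcut at (233,103), both excluded. The base cup stays where it is.

Next I'll measure positions.

```bash
cat > h.py <<'E'
from plant import *
import cv2, numpy as np
from scipy.spatial.transform import Rotation as R
M={c:camera_model(c) for c in("side","top")}
def proj(c,p): return cv2.projectPoints(np.float64(p).reshape(-1,3),M[c]["rvec"],M[c]["tvec"],M[c]["intrinsics"],None)[0][:,0]
def ray(c,uv,z):
    m=M[c];Rm=cv2.Rodrigues(m["rvec"])[0];o=-Rm.T@m["tvec"]
    d=Rm.T@np.linalg.inv(m["intrinsics"])@np.r_[uv,1.];return o+d*(z-o[2])/d[2]
def tri(us,ut):
    P=[M[c]["intrinsics"]@np.c_[cv2.Rodrigues(M[c]["rvec"])[0],M[c]["tvec"]] for c in("side","top")]
    X=cv2.triangulatePoints(P[0],P[1],np.float64(us).reshape(2,1),np.float64(ut).reshape(2,1))[:,0];X=X[:3]/X[3]
    return X,max(np.linalg.norm(proj("side",X)-us),np.linalg.norm(proj("top",X)-ut))
def snap(c,f): i=capture(c)[:,:,::-1].copy();cv2.imwrite(f"pics/{f}.png",i);return i
def blobs(i,lo,hi,amin=8):
    m=cv2.inRange(cv2.cvtColor(i,cv2.COLOR_BGR2HSV),lo,hi);n,l,s,c=cv2.connectedComponentsWithStats(m,connectivity=4)
    return [(s[k],c[k],np.argwhere(l==k)[:,::-1].astype(np.float32)) for k in range(1,n) if s[k][4]>=amin]
BLUE=((100,130,60),(125,255,255));OR=((5,120,120),(20,255,255))
def go(x,y,z,yaw=None):
    """slide/roll to target TCP (mm) with tool y axis at world angle yaw (deg, mod 180)"""
    o=get_obs();Rm=R.from_rotvec(o["eef_rot"]).as_matrix()
    s=Rm.T@(np.array([x,y,z])-o["position"])/10
    cur=np.degrees(np.arctan2(Rm[1,1],Rm[0,1]));r=0
    if yaw is not None: r=-((yaw-cur+90)%180-90)   # tool z down
    print("slide",s.round(2),"roll",round(r,1),"| pos",o["position"].round(1),"yaw",round(cur,1),"j6",o["joint_pos"][5].round(2),"w",round(o["gripper_width"],1),"t",round(o["time_s"],2))
E
python3 - <<'E'
from h import *
it=cv2.imread("pics/top0.png");is_=cv2.imread("pics/side0.png")
for s,c,p in blobs(it,*BLUE,60):
    (cx,cy),r=cv2.minEnclosingCircle(p)
    if r<25: print("cup rim",np.round([cx,cy,r],1),s[4],"bench",ray("top",(cx,cy),68).round(0),"plate",ray("top",(cx,cy),108).round(0))
w=[b for b in blobs(it,(0,0,200),(179,40,255),500)]
for b in w:
    rc=cv2.minAreaRect(b[2]);q=cv2.boxPoints(rc);print("white",b[0],[ray("top",u,40).round(0) for u in q])
for s,c,p in blobs(it,*OR): print("off top",c.round(1),s[4],ray("top",c,45).round(0))
for s,c,p in blobs(is_,*OR): print("off side",c.round(1),s[4],ray("side",c,45).round(0))
for s,c,p in blobs(it,(40,100,60),(75,255,255),60): rc=cv2.minAreaRect(p);print("green",s,[ray("top",u,2).round(0) for u in cv2.boxPoints(rc)])
for s,c,p in blobs(it,(20,100,100),(35,255,255),20): print("yellow",s, [ray("top",u,2).round(0) for u in cv2.boxPoints(cv2.minAreaRect(p))])
S=[[334.8,251.4],[377.9,260.1],[354.7,180.0],[276.6,183.8],[355.6,225.3],[248.5,201.9],[311.4,198.7],[340.8,265.5]]
T=[[369.3,184.2],[242.0,229.4],[392.3,161.3],[235.1,149.5],[341.6,168.4],[268.9,260.8],[273.5,195.7],[371.5,185.4]]
for u in S:
    for v in T:
        X,e=tri(np.array(u),np.array(v))
        if e<2.5 and -25<X[2]<80: print(u,v,X.round(0),round(e,1))
for n in("cup_1","scraper","stand"):
    pass
E
```

```text
cup rim [392.  154.5  13.2] 382 bench [682.  96.  68.] plate [674. 101. 108.]
cup rim [412.5 161.5  12.7] 83 bench [665.  50.  68.] plate [657.  57. 108.]
cup rim [343.2 163.   13.2] 391 bench [664. 208.  68.] plate [656. 210. 108.]
cup rim [325.  174.5  12.7] 76 bench [638. 250.  68.] plate [631. 250. 108.]
cup rim [373.5 186.5  13. ] 363 bench [609. 140.  68.] plate [603. 144. 108.]
cup rim [418.  191.   13.2] 82 bench [597.  40.  68.] plate [591.  47. 108.]
cup rim [329.  204.5  12.9] 72 bench [569. 242.  68.] plate [564. 243. 108.]
cup rim [236.5 230.5  13.9] 575 bench [513. 452.  68.] plate [511. 445. 108.]
cup rim [265.2 259.6  14. ] 610 bench [447. 387.  68.] plate [447. 382. 108.]
white [   65     0   575   297 27892] [array([1088.,  882.,   40.]), array([1062., -521.,   40.]), array([ 353., -456.,   40.]), array([372., 848.,  40.])]
white [ 359    0   72   41 2591] [array([1075.,  160.,   40.]), array([1071.,  -13.,   40.]), array([969.,  -9.,  40.]), array([972., 163.,  40.])]
white [468   0  33  39 777] [array([1070., -105.,   40.]), array([1068., -183.,   40.]), array([ 9
[... 1416 characters left out ...]
., 449.,   2.])]
yellow [277 178  27  36 140] [array([638., 367.,   2.]), array([644., 312.,   2.]), array([563., 303.,   2.]), array([557., 357.,   2.])]
yellow [238 183  30  36 152] [array([626., 464.,   2.]), array([634., 402.,   2.]), array([554., 390.,   2.]), array([546., 452.,   2.])]
[334.8, 251.4] [371.5, 185.4] [614. 142.  33.] 2.0
[354.7, 180.0] [235.1, 149.5] [718. 471. -12.] 0.3
[276.6, 183.8] [242.0, 229.4] [518. 450.   2.] 1.1
[355.6, 225.3] [341.6, 168.4] [660. 211.  37.] 1.7
[248.5, 201.9] [268.9, 260.8] [446. 387.  -6.] 0.5
[311.4, 198.7] [273.5, 195.7] [598. 375.   1.] 1.7
[340.8, 265.5] [369.3, 184.2] [625. 143.  -4.] 0.6
[340.8, 265.5] [371.5, 185.4] [622. 138.  -0.] 0.2
```

```bash
python3 - <<'E'
from h import *
for n,p,q in (("base",(447,386,74),(247.8,174.4)),("A",(513,452,68),(276.4,160.6)),("C3",(603,144,108),(336.6,218.4)),("C2",(656,210,108),(357.5,197.2)),("C1",(674,101,108),(381.4,230.2))):
    print(n,proj("side",p).round(1),q, tri(np.array(q),proj("top",p)[0]))
go(513,452,110,100)
E
```

```text
base [[245.6 172.3]] (247.8, 174.4) (array([448.80188558, 386.90520485,  67.75239545]), np.float64(1.1462739294722042))
A [[274.2 159.7]] (276.4, 160.6) (array([515.22698959, 452.66873724,  64.72530993]), np.float64(1.227789565454637))
C3 [[331.7 217.6]] (336.6, 218.4) (array([606.78094973, 143.46841758, 105.43493228]), np.float64(2.8080765835724018))
C2 [[354.1 195.7]] (357.5, 197.2) (array([659.20397192, 209.57587235, 104.03063224]), np.float64(1.839549867611633))
C1 [[377.6 229.6]] (381.4, 230.2) (array([676.87388749, 100.368148  , 106.25835791]), np.float64(2.152152828397416))
slide [36.25 -2.97 12.13] roll -26.6 | pos [157.1 527.1 231.3] yaw -106.6 j6 -0.28 w 85.4 t 0.7
```

>>> servo_tool(
  series=[
    {"slide": [4.5, -0.4, 0], "roll": -3.5, "fingers": -1},
    {"slide": [9, -0.8, 0], "roll": -7, "fingers": -1},
    {"slide": [13.5, -1.2, 0], "roll": -10.5, "fingers": -1},
    {"slide": [18, -1.6, 2], "roll": -14, "fingers": -1},
    {"slide": [22.5, -2, 4], "roll": -17.5, "fingers": -1},
    {"slide": [27, -2.4, 6], "roll": -21, "fingers": -1},
    {"slide": [31.5, -2.7, 8], "roll": -24, "fingers": -1},
    {"slide": [36.4, -3, 9], "roll": -26.6, "fingers": -1},
  ],
)

```text
time_s: 1.5
position: [515.2, 450.9, 139.0]
eef_rot: [3.128, 0.278, -0.004]
wrist_force: [-0.4, 1.3, 0.5]
gripper_width: 85.4
gripper_force: 0.0
```

```bash
python3 -c "
from h import *
go(515,452,42,100)"
```

```text
slide [ 0.02 -0.13  9.7 ] roll 0.1 | pos [515.2 450.9 139. ] yaw -79.9 j6 0.8 w 85.4 t 1.5
```

>>> servo_tool(
  series=[
    {"slide": [0, -0.1, 3], "roll": 0, "fingers": -1},
    {"slide": [0, -0.1, 6], "roll": 0, "fingers": -1},
    {"slide": [0, -0.1, 8.5], "roll": 0, "fingers": -1},
    {"slide": [0, -0.1, 9.7], "roll": 0, "fingers": -1},
    {"slide": [0, -0.1, 9.7], "roll": 0, "fingers": 1},
    {"slide": [0, -0.1, 9.7], "roll": 0, "fingers": 1},
    {"slide": [0, -0.1, 9.7], "roll": 0, "fingers": 1},
    {"slide": [0, -0.1, 9.7], "roll": 0, "fingers": 1},
  ],
)

```text
time_s: 2.3
position: [514.7, 453.6, 45.8]
eef_rot: [-3.128, -0.274, -0.003]
wrist_force: [-0.2, 0.8, 2.7]
gripper_width: 59.8
gripper_force: 65.0
```

```bash
python3 -c "
from h import *
go(448,387,120,100);snap('side','g1')
i=cv2.imread('pics/g1.png')[130:220,220:340];cv2.imwrite('pics/g1c.png',cv2.resize(i,(800,600),interpolation=2))"
```

```text
slide [-7.71  5.38 -7.44] roll 0.0 | pos [514.7 453.6  45.8] yaw -80.0 j6 0.8 w 59.8 t 2.3
```

View pics/g1c.png

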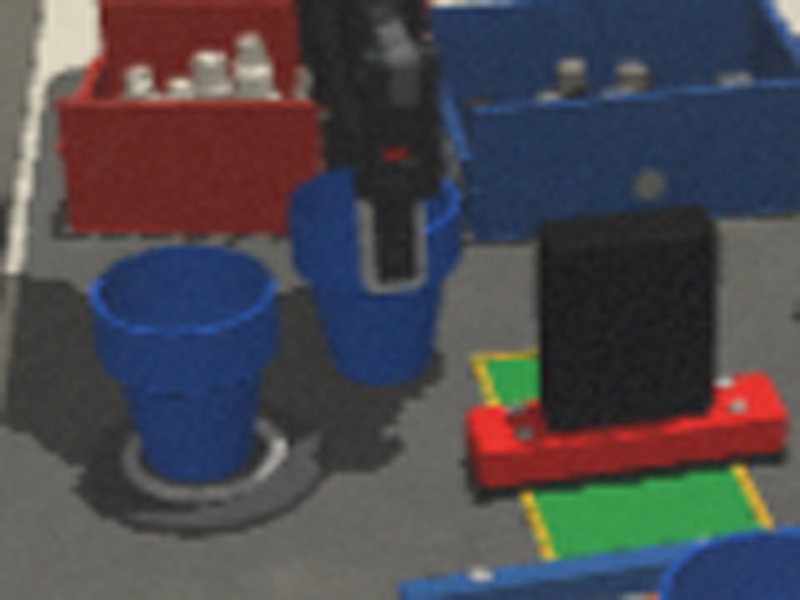

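>>> servo_tool(
  series=[
    {"slide": [0, 0, -3], "roll": 0, "fingers": 1},
    {"slide": [0, 0, -7], "roll": 0, "fingers": 1},
    {"slide": [0, 0, -10], "roll": 0, "fingers": 1},
    {"slide": [-3, 2, -10], "roll": 0, "fingers": 1},
    {"slide": [-6, 4, -10], "roll": 0, "fingers": 1},
    {"slide": [-7.7, 5.4, -10], "roll": 0, "fingers": 1},
    {"slide": [-7.7, 5.4, -10], "roll": 0, "fingers": 1},
    {"slide": [-7.7, 5.4, -10], "roll": 0, "fingers": 1},
  ],
)

```text
time_s: 3.15
position: [447.9, 386.5, 145.2]
eef_rot: [-3.128, -0.274, -0.002]
wrist_force: [-0.1, 0.2, -0.9]
gripper_width: 59.5
gripper_force: 65.1
```

```bash
python3 - <<'E'
from h import *
go(448,387,79,100)
for c in("side","top"): snap(c,"g2"+c)
a=cv2.imread('pics/g2side.png')[130:220,220:340];b=cv2.imread('pics/g2top.png')[220:295,215:315]
cv2.imwrite('pics/g2c.png',np.hstack([cv2.resize(a,(400,300),interpolation=2),cv2.resize(b,(400,300),interpolation=2)]))
E
```

```text
slide [ 0.01 -0.04  6.62] roll 0.0 | pos [447.9 386.5 145.2] yaw -80.0 j6 0.77 w 59.5 t 3.15
```

View pics/g2c.png

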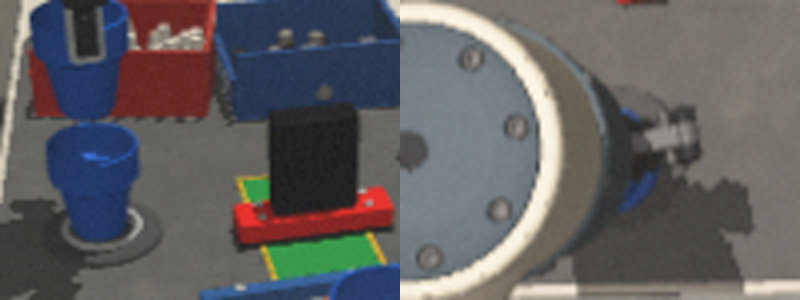

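```bash
python3 - <<'E'
from h import *
for z in (6,74,99,167): print(z,(proj("side",(448,387,z))[0]-[220,130])*10/3)
E
```

```text
6 [ 95.28932515 225.76815431]
74 [ 86.87069879 140.2916362 ]
99 [ 83.59939412 107.07722313]
167 [74.17282563 11.3668046 ]
```

>>> servo_tool(
  series=[
    {"slide": [0, 0, 2.5], "roll": 0, "fingers": 1},
    {"slide": [0, 0, 5], "roll": 0, "fingers": 1},
    {"slide": [0, 0, 6.2], "roll": 0, "fingers": 1},
    {"slide": [0, 0, 6.6], "roll": 0, "fingers": 1},
    {"slide": [0, 0, 6.6], "roll": 0, "fingers": 1},
    {"slide": [0, 0, 6.6], "roll": 0, "fingers": -1},
    {"slide": [0, 0, 6.6], "roll": 0, "fingers": -1},
    {"slide": [0, 0, 6.6], "roll": 0, "fingers": -1},
  ],
)

```text
time_s: 4.05
position: [448.2, 386.7, 79.2]
eef_rot: [-3.128, -0.274, -0.002]
wrist_force: [0.1, 0.2, 0.2]
gripper_width: 85.3
gripper_force: 0.0
```

>>> servo_tool(
  series=[
    {"slide": [0, 0, -1], "roll": 0, "fingers": -1},
    {"slide": [0, 0, -3], "roll": 0, "fingers": -1},
    {"slide": [0, 0, -6], "roll": 0, "fingers": -1},
    {"slide": [0, 0, -10], "roll": 0, "fingers": -1},
    {"slide": [3, 4, -11], "roll": 0, "fingers": -1},
    {"slide": [6, 8, -11], "roll": 0, "fingers": -1},
    {"slide": [10, 11, -11], "roll": 0, "fingers": -1},
    {"slide": [12, 14, -11], "roll": 0, "fingers": -1},
  ],
)

```text
time_s: 4.85
position: [592.5, 267.8, 189.1]
eef_rot: [-3.13, -0.273, -0.002]
wrist_force: [-0.2, 0.5, -0.5]
gripper_width: 85.5
gripper_force: 0.0
```

```bash
python3 - <<'E'
from h import *
go(605,144,82,100)
for c in("side","top"): snap(c,"g3"+c)
a=cv2.imread('pics/g3side.png')[130:220,220:340];b=cv2.imread('pics/g3top.png')[120:300,200:440]
cv2.imwrite('pics/g3c.png',np.hstack([cv2.resize(a,(400,300),interpolation=2),cv2.resize(b,(400,300),interpolation=2)]))
E
```

```text
slide [-0.93 12.41 10.7 ] roll -0.0 | pos [592.5 267.8 189.1] yaw -80.0 j6 1.08 w 85.5 t 4.85
```

View pics/g3c.png

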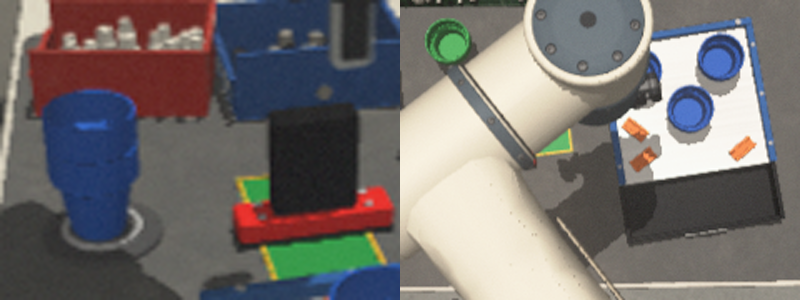

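The first cup is nested. Now the front plate cup, C3.

>>> servo_tool(
  series=[
    {"slide": [-0.3, 4, 0], "roll": 0, "fingers": -1},
    {"slide": [-0.6, 8, 0], "roll": 0, "fingers": -1},
    {"slide": [-0.9, 12, 0], "roll": 0, "fingers": -1},
    {"slide": [-0.9, 12.4, 2], "roll": 0, "fingers": -1},
    {"slide": [-0.9, 12.4, 5], "roll": 0, "fingers": -1},
    {"slide": [-0.9, 12.4, 8], "roll": 0, "fingers": -1},
    {"slide": [-0.9, 12.4, 10], "roll": 0, "fingers": -1},
    {"slide": [-0.9, 12.4, 10.5], "roll": 0, "fingers": -1},
  ],
)

```text
time_s: 5.75
position: [601.4, 145.2, 81.5]
eef_rot: [3.129, 0.273, -0.006]
wrist_force: [0.6, 1.4, -0.2]
gripper_width: 85.6
gripper_force: 0.0
```

>>> servo_tool(
  series=[
    {"slide": [0, 0, 0], "roll": 0, "fingers": 1},
    {"slide": [0, 0, 0], "roll": 0, "fingers": 1},
    {"slide": [0, 0, 0], "roll": 0, "fingers": 1},
    {"slide": [0, 0, 0], "roll": 0, "fingers": 1},
    {"slide": [0, 0, -3], "roll": 0, "fingers": 1},
    {"slide": [0, 0, -7], "roll": 0, "fingers": 1},
    {"slide": [0, 0, -10], "roll": 0, "fingers": 1},
    {"slide": [0, 0, -10], "roll": 0, "fingers": 1},
  ],
)

```text
time_s: 6.55
position: [605.4, 146.3, 189.3]
eef_rot: [-3.127, -0.274, -0.016]
wrist_force: [0.3, -0.2, -0.7]
gripper_width: 60.9
gripper_force: 65.1
```

```bash
python3 - <<'E'
from h import *
go(448,387,180,100)
for c in("side","top"): snap(c,"g4"+c)
a=cv2.imread('pics/g4side.png')[130:280,240:440]
cv2.imwrite('pics/g4c.png',cv2.resize(a,(600,450),interpolation=2))
E
```

```text
slide [-11.33 -26.44   0.86] roll 0.0 | pos [605.4 146.3 189.3] yaw -80.0 j6 1.26 w 60.9 t 6.55
```

View pics/g4c.png

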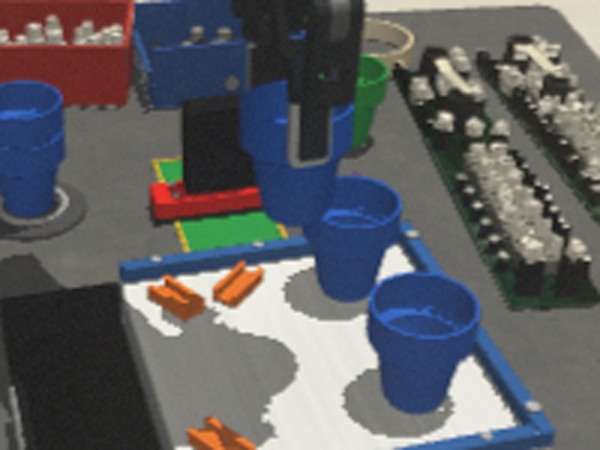

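>>> servo_tool(
  series=[
    {"slide": [-1.8, -4.4, 0], "roll": 0, "fingers": 1},
    {"slide": [-3.6, -8.8, 0], "roll": 0, "fingers": 1},
    {"slide": [-5.4, -13, 0], "roll": 0, "fingers": 1},
    {"slide": [-7.2, -17.5, 0], "roll": 0, "fingers": 1},
    {"slide": [-9, -22, 0], "roll": 0, "fingers": 1},
    {"slide": [-10.6, -25, 0], "roll": 0, "fingers": 1},
    {"slide": [-11.3, -26.4, 0], "roll": 0, "fingers": 1},
    {"slide": [-11.3, -26.4, 0], "roll": 0, "fingers": 1},
  ],
)

```text
time_s: 7.45
position: [444.2, 387.0, 181.9]
eef_rot: [3.128, 0.278, -0.003]
wrist_force: [-0.6, -1.2, -0.2]
gripper_width: 60.7
gripper_force: 65.1
```

```bash
python3 - <<'E'
from h import *
go(448,387,101,100)
a=snap("side","g5")[100:220,200:340]
for c,p in (("held",None),):pass
b=[ (s[:5],) for s,cc,pp in blobs(cv2.imread('pics/g5.png')[:,220:285],*BLUE,200)]
print(b)
E
```

```text
slide [0.4  0.06 8.09] roll 0.1 | pos [444.2 387.  181.9] yaw -79.9 j6 0.77 w 60.7 t 7.45
[(array([  8, 113,  29,  37, 576], dtype=int32),), (array([ 13, 157,  28,  45, 984], dtype=int32),)]
```

>>> servo_tool(
  series=[
    {"slide": [0, 0, 0], "roll": 0, "fingers": 1},
    {"slide": [0, 0, 0], "roll": 0, "fingers": 1},
    {"slide": [0, 0, 2], "roll": 0, "fingers": 1},
    {"slide": [0, 0, 4], "roll": 0, "fingers": 1},
    {"slide": [0, 0, 5], "roll": 0, "fingers": 1},
    {"slide": [0, 0, 5], "roll": 0, "fingers": 1},
    {"slide": [0, 0, 5], "roll": 0, "fingers": 1},
    {"slide": [0, 0, 5], "roll": 0, "fingers": 1},
  ],
)

```text
time_s: 8.3
position: [446.5, 386.3, 134.5]
eef_rot: [-3.128, -0.273, -0.003]
wrist_force: [-0.4, 0.1, -0.8]
gripper_width: 60.9
gripper_force: 65.2
```

```bash
python3 - <<'E'
from h import *
go(448,387,101,100)
E
```

```text
slide [ 0.15 -0.04  3.35] roll -0.0 | pos [446.5 386.3 134.5] yaw -80.0 j6 0.77 w 60.9 t 8.3
```

>>> servo_tool(
  series=[
    {"slide": [0.1, 0, 1.5], "roll": 0, "fingers": 1},
    {"slide": [0.1, 0, 2.6], "roll": 0, "fingers": 1},
    {"slide": [0.1, 0, 3.2], "roll": 0, "fingers": 1},
    {"slide": [0.1, 0, 3.3], "roll": 0, "fingers": 1},
    {"slide": [0.1, 0, 3.3], "roll": 0, "fingers": 1},
    {"slide": [0.1, 0, 3.3], "roll": 0, "fingers": -1},
    {"slide": [0.1, 0, 3.3], "roll": 0, "fingers": -1},
    {"slide": [0.1, 0, 3.3], "roll": 0, "fingers": -1},
  ],
)

```text
time_s: 9.1
position: [446.7, 385.7, 99.9]
eef_rot: [3.129, 0.274, -0.001]
wrist_force: [-0.4, -0.2, -0.2]
gripper_width: 85.5
gripper_force: 0.0
```

>>> servo_tool(
  series=[
    {"slide": [0, 0, -1], "roll": 0, "fingers": -1},
    {"slide": [0, 0, -4], "roll": 0, "fingers": -1},
    {"slide": [0, 0, -8], "roll": 0, "fingers": -1},
    {"slide": [3, 3, -9.5], "roll": 0, "fingers": -1},
    {"slide": [6, 7, -9.5], "roll": 0, "fingers": -1},
    {"slide": [9, 11, -9.5], "roll": 0, "fingers": -1},
    {"slide": [12, 15, -9.5], "roll": 0, "fingers": -1},
    {"slide": [15, 18, -9.5], "roll": 0, "fingers": -1},
  ],
)

```text
time_s: 9.9
position: [627.2, 232.4, 196.5]
eef_rot: [3.13, 0.272, 0.001]
wrist_force: [0.2, 1.1, 0.0]
gripper_width: 85.3
gripper_force: 0.0
```

>>> servo_tool(
  series=[
    {"slide": [2.7, 3.1, 0], "roll": 0, "fingers": -1},
    {"slide": [2.7, 3.1, 0], "roll": 0, "fingers": -1},
    {"slide": [2.7, 3.1, 0], "roll": 0, "fingers": -1},
    {"slide": [2.7, 3.1, 0], "roll": 0, "fingers": -1},
    {"slide": [2.7, 3.1, 2], "roll": 0, "fingers": -1},
    {"slide": [2.7, 3.1, 4], "roll": 0, "fingers": -1},
    {"slide": [2.7, 3.1, 4], "roll": 0, "fingers": -1},
    {"slide": [2.7, 3.1, 4], "roll": 0, "fingers": -1},
  ],
)

```text
time_s: 10.7
position: [657.3, 209.7, 156.2]
eef_rot: [3.129, 0.276, 0.001]
wrist_force: [-0.0, -0.2, 0.6]
gripper_width: 85.3
gripper_force: 0.0
```

```bash
python3 - <<'E'
from h import *
go(658,210,83,100)
for c in("side","top"): snap(c,"g6"+c)
a=cv2.imread('pics/g6side.png')[100:250,215:415];b=cv2.imread('pics/g6top.png')[120:300,200:440]
cv2.imwrite('pics/g6c.png',np.hstack([cv2.resize(a,(400,300),interpolation=2),cv2.resize(b,(400,300),interpolation=2)]))
E
```

```text
slide [ 0.07 -0.02  7.32] roll 0.1 | pos [657.3 209.7 156.2] yaw -79.9 j6 1.21 w 85.3 t 10.7
```

View pics/g6c.png

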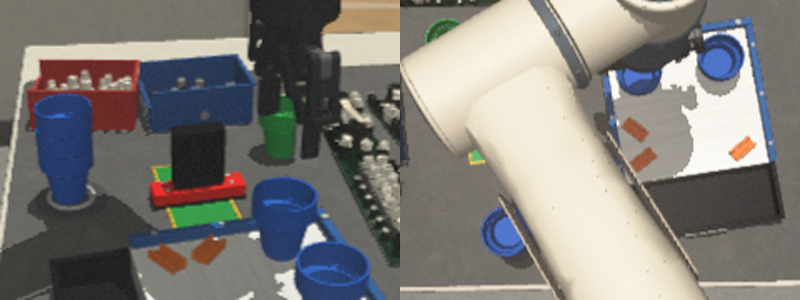

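>>> servo_tool(
  series=[
    {"slide": [0.1, 0, 2.5], "roll": 0, "fingers": -1},
    {"slide": [0.1, 0, 5], "roll": 0, "fingers": -1},
    {"slide": [0.1, 0, 7], "roll": 0, "fingers": -1},
    {"slide": [0.1, 0, 7.3], "roll": 0, "fingers": -1},
    {"slide": [0.1, 0, 7.3], "roll": 0, "fingers": 1},
    {"slide": [0.1, 0, 7.3], "roll": 0, "fingers": 1},
    {"slide": [0.1, 0, 7.3], "roll": 0, "fingers": 1},
    {"slide": [0.1, 0, 7.3], "roll": 0, "fingers": 1},
  ],
)

```text
time_s: 11.6
position: [660.3, 209.7, 85.0]
eef_rot: [-3.128, -0.274, -0.007]
wrist_force: [0.6, 0.3, 5.8]
gripper_width: 60.4
gripper_force: 65.3
```

>>> servo_tool(
  series=[
    {"slide": [0, 0, -2.5], "roll": 0, "fingers": 1},
    {"slide": [0, 0, -6], "roll": 0, "fingers": 1},
    {"slide": [0, 0, -10], "roll": 0, "fingers": 1},
    {"slide": [0, 0, -13], "roll": 0, "fingers": 1},
    {"slide": [-3, -3.5, -13], "roll": 0, "fingers": 1},
    {"slide": [-6, -7, -13], "roll": 0, "fingers": 1},
    {"slide": [-9, -10.5, -13], "roll": 0, "fingers": 1},
    {"slide": [-12, -14.2, -13], "roll": 0, "fingers": 1},
  ],
)

```text
time_s: 12.4
position: [514.3, 328.9, 212.7]
eef_rot: [-3.129, -0.273, -0.0]
wrist_force: [0.8, 0.8, -0.4]
gripper_width: 60.6
gripper_force: 65.2
```

>>> servo_tool(
  series=[
    {"slide": [-2, -2.4, 0], "roll": 0, "fingers": 1},
    {"slide": [-4, -4.8, 0], "roll": 0, "fingers": 1},
    {"slide": [-5.7, -6.9, 0], "roll": 0, "fingers": 1},
    {"slide": [-5.7, -6.9, 0], "roll": 0, "fingers": 1},
    {"slide": [-5.7, -6.9, 0], "roll": 0, "fingers": 1},
    {"slide": [-5.7, -6.9, 0], "roll": 0, "fingers": 1},
    {"slide": [-5.7, -6.9, 0], "roll": 0, "fingers": 1},
    {"slide": [-5.7, -6.9, 0], "roll": 0, "fingers": 1},
  ],
)

```text
time_s: 13.2
position: [448.4, 385.7, 212.2]
eef_rot: [3.13, 0.272, -0.0]
wrist_force: [-0.6, -0.5, -0.2]
gripper_width: 60.8
gripper_force: 65.2
```

```bash
python3 - <<'E'
from h import *
go(448,387,125,100)
snap("side","g7")
for s,c,p in blobs(cv2.imread('pics/g7.png')[:,220:285],*BLUE,200):print(s,c.round(1))
E
```

```text
slide [-0.01 -0.14  8.72] roll -0.1 | pos [448.4 385.7 212.2] yaw -80.1 j6 0.77 w 60.8 t 13.2
[  6  98  30  39 624] [ 21.  117.8]
[  13  147   28   55 1258] [ 27.1 171.8]
```

>>> servo_tool(
  series=[
    {"slide": [0, -0.1, 3], "roll": 0, "fingers": 1},
    {"slide": [0, -0.1, 6], "roll": 0, "fingers": 1},
    {"slide": [0, -0.1, 8], "roll": 0, "fingers": 1},
    {"slide": [0, -0.1, 8.6], "roll": 0, "fingers": 1},
    {"slide": [0, -0.1, 8.6], "roll": 0, "fingers": 1},
    {"slide": [0, -0.1, 8.6], "roll": 0, "fingers": -1},
    {"slide": [0, -0.1, 8.6], "roll": 0, "fingers": -1},
    {"slide": [0, -0.1, 8.6], "roll": 0, "fingers": -1},
  ],
)

```text
time_s: 14.05
position: [447.8, 387.3, 126.6]
eef_rot: [-3.129, -0.273, -0.001]
wrist_force: [-0.2, 0.3, -0.3]
gripper_width: 85.7
gripper_force: 0.0
```

>>> servo_tool(
  series=[
    {"slide": [0, 0, -1], "roll": 0, "fingers": -1},
    {"slide": [0, 0, -4], "roll": 0, "fingers": -1},
    {"slide": [0, 0, -8], "roll": 0, "fingers": -1},
    {"slide": [2, 4, -9], "roll": 0, "fingers": -1},
    {"slide": [4, 8, -9], "roll": 0, "fingers": -1},
    {"slide": [6.5, 12, -9], "roll": 0, "fingers": -1},
    {"slide": [9, 16, -9], "roll": 0, "fingers": -1},
    {"slide": [11, 20, -9], "roll": 0, "fingers": -1},
  ],
)

```text
time_s: 14.85
position: [592.0, 207.9, 217.3]
eef_rot: [-3.129, -0.274, -0.002]
wrist_force: [0.7, 0.1, 0.5]
gripper_width: 85.5
gripper_force: 0.0
```

>>> servo_tool(
  series=[
    {"slide": [2, 4, 0], "roll": 0, "fingers": -1},
    {"slide": [4, 8, 1], "roll": 0, "fingers": -1},
    {"slide": [6.5, 12.1, 3], "roll": 0, "fingers": -1},
    {"slide": [6.5, 12.1, 5], "roll": 0, "fingers": -1},
    {"slide": [6.5, 12.1, 5.5], "roll": 0, "fingers": -1},
    {"slide": [6.5, 12.1, 5.5], "roll": 0, "fingers": -1},
    {"slide": [6.5, 12.1, 5.5], "roll": 0, "fingers": -1},
    {"slide": [6.5, 12.1, 5.5], "roll": 0, "fingers": -1},
  ],
)

```text
time_s: 15.65
position: [676.0, 102.6, 163.4]
eef_rot: [-3.129, -0.276, -0.005]
wrist_force: [0.4, -0.9, 0.1]
gripper_width: 85.2
gripper_force: 0.0
```

```bash
python3 - <<'E'
from h import *
go(676,101,83,100)
snap("side","g8")
for s,c,p in blobs(cv2.imread('pics/g8.png')[:,220:285],*BLUE,200):print(s,c.round(1))
E
```

```text
slide [-0.05  0.16  8.04] roll 0.1 | pos [676.  102.6 163.4] yaw -79.9 j6 1.37 w 85.2 t 15.65
[  10  136   31   66 1564] [ 26.3 166.1]
```

>>> servo_tool(
  series=[
    {"slide": [0, 0.1, 2.5], "roll": 0, "fingers": -1},
    {"slide": [0, 0.1, 5], "roll": 0, "fingers": -1},
    {"slide": [0, 0.1, 7.5], "roll": 0, "fingers": -1},
    {"slide": [0, 0.1, 8], "roll": 0, "fingers": -1},
    {"slide": [0, 0.1, 8], "roll": 0, "fingers": 1},
    {"slide": [0, 0.1, 8], "roll": 0, "fingers": 1},
    {"slide": [0, 0.1, 8], "roll": 0, "fingers": 1},
    {"slide": [0, 0.1, 8], "roll": 0, "fingers": 1},
  ],
)

```text
time_s: 16.5
position: [677.3, 100.8, 83.8]
eef_rot: [-3.129, -0.274, -0.007]
wrist_force: [0.6, 0.8, 5.8]
gripper_width: 60.7
gripper_force: 65.4
```

>>> servo_tool(
  series=[
    {"slide": [0, 0, -3], "roll": 0, "fingers": 1},
    {"slide": [0, 0, -7], "roll": 0, "fingers": 1},
    {"slide": [0, 0, -11], "roll": 0, "fingers": 1},
    {"slide": [0, 0, -15], "roll": 0, "fingers": 1},
    {"slide": [-2, -4, -15.5], "roll": 0, "fingers": 1},
    {"slide": [-4, -8, -15.5], "roll": 0, "fingers": 1},
    {"slide": [-6.5, -12, -15.5], "roll": 0, "fingers": 1},
    {"slide": [-9, -16, -15.5], "roll": 0, "fingers": 1},
  ],
)

```text
time_s: 17.3
position: [557.9, 243.6, 236.3]
eef_rot: [-3.129, -0.273, 0.001]
wrist_force: [0.4, 0.5, -0.9]
gripper_width: 60.6
gripper_force: 65.3
```

>>> servo_tool(
  series=[
    {"slide": [-2, -4, 0], "roll": 0, "fingers": 1},
    {"slide": [-4, -8, 0], "roll": 0, "fingers": 1},
    {"slide": [-6.5, -12, 0], "roll": 0, "fingers": 1},
    {"slide": [-8, -15, 0], "roll": 0, "fingers": 1},
    {"slide": [-8.5, -16.2, 0], "roll": 0, "fingers": 1},
    {"slide": [-8.5, -16.2, 0], "roll": 0, "fingers": 1},
    {"slide": [-8.5, -16.2, 0], "roll": 0, "fingers": 1},
    {"slide": [-8.5, -16.2, 0], "roll": 0, "fingers": 1},
  ],
)

```text
time_s: 18.1
position: [448.3, 386.3, 236.4]
eef_rot: [3.13, 0.272, 0.0]
wrist_force: [0.6, 0.3, -0.7]
gripper_width: 60.8
gripper_force: 65.3
```

```bash
python3 - <<'E'
from h import *
go(448,387,151,100)
snap("side","g9")
for s,c,p in blobs(cv2.imread('pics/g9.png')[:,220:285],*BLUE,200):print(s,c.round(1))
E
```

```text
slide [-0.02 -0.07  8.54] roll -0.1 | pos [448.3 386.3 236.4] yaw -80.1 j6 0.77 w 60.8 t 18.1
[  5  87  31  38 648] [ 20.3 105.8]
[  10  136   31   66 1563] [ 26.3 166.1]
```

>>> servo_tool(
  series=[
    {"slide": [0, 0, 3], "roll": 0, "fingers": 1},
    {"slide": [0, 0, 6], "roll": 0, "fingers": 1},
    {"slide": [0, 0, 8], "roll": 0, "fingers": 1},
    {"slide": [0, 0, 8.4], "roll": 0, "fingers": 1},
    {"slide": [0, 0, 8.4], "roll": 0, "fingers": 1},
    {"slide": [0, 0, 8.4], "roll": 0, "fingers": -1},
    {"slide": [0, 0, 8.4], "roll": 0, "fingers": -1},
    {"slide": [0, 0, 8.4], "roll": 0, "fingers": -1},
  ],
)

```text
time_s: 18.95
position: [448.0, 387.6, 153.3]
eef_rot: [-3.128, -0.274, -0.002]
wrist_force: [-0.0, -0.2, -0.1]
gripper_width: 85.6
gripper_force: 0.0
```

>>> servo_tool(
  series=[
    {"slide": [0, 0, -1], "roll": 0, "fingers": -1},
    {"slide": [0, 0, -4], "roll": 0, "fingers": -1},
    {"slide": [0, 0, -8], "roll": 0, "fingers": -1},
    {"slide": [0, 4, -10], "roll": 0, "fingers": -1},
    {"slide": [0, 9, -10], "roll": 0, "fingers": -1},
    {"slide": [0, 14, -10], "roll": 0, "fingers": -1},
    {"slide": [0, 19, -10], "roll": 0, "fingers": -1},
    {"slide": [0, 24, -10], "roll": 0, "fingers": -1},
  ],
)

```text
time_s: 19.75
position: [489.4, 149.1, 253.7]
eef_rot: [-3.129, -0.275, -0.003]
wrist_force: [0.3, -0.5, -0.5]
gripper_width: 85.5
gripper_force: 0.0
```

>>> servo_tool(
  series=[
    {"slide": [0, 4, 0], "roll": 0, "fingers": -1},
    {"slide": [0, 8, 0], "roll": 0, "fingers": -1},
    {"slide": [0, 12, 0], "roll": 0, "fingers": -1},
    {"slide": [0, 16, 0], "roll": 0, "fingers": -1},
    {"slide": [0, 20, 0], "roll": 0, "fingers": -1},
    {"slide": [0, 24, 0], "roll": 0, "fingers": -1},
    {"slide": [0, 24, 0], "roll": 0, "fingers": -1},
    {"slide": [0, 24, 0], "roll": 0, "fingers": -1},
  ],
)

```text
time_s: 20.55
position: [531.0, -86.3, 253.0]
eef_rot: [3.13, 0.271, 0.001]
wrist_force: [0.0, 0.3, -0.7]
gripper_width: 85.2
gripper_force: 0.0
```

```bash
python3 - <<'E'
from h import *
for c in("side","top"): snap(c,"h1"+c)
it=cv2.imread('pics/h1top.png');is_=cv2.imread('pics/h1side.png')
a=is_[125:275,220:420];b=it[140:290,215:415]
cv2.imwrite('pics/h1c.png',np.hstack([cv2.resize(a,(400,300),interpolation=2),cv2.resize(b,(400,300),interpolation=2)]))
for s,c,p in blobs(it,*BLUE,300):print("blue",s,cv2.minEnclosingCircle(p), ray("top",cv2.minEnclosingCircle(p)[0],174).round(0))
for s,c,p in blobs(it,*OR):print("off",c.round(1),s[4],ray("top",c,45).round(0))
for s,c,p in blobs(is_,*OR):print("off side",c.round(1),s[4],ray("side",c,45).round(0))
m=[p for lo,hi in (((0,150,100),(4,255,255)),((172,150,100),(179,255,255))) for s,c,p in blobs(it[170:230,250:300],lo,hi,4)]
p=np.vstack(m)+[250,170];rc=cv2.minAreaRect(p.astype(np.float32));print("red",rc,[ray("top",u,15).round(0) for u in cv2.boxPoints(rc)])
for c in("side","top"):print([(d["score"],d["at"]) for d in pinpoint(c,"scraper")],[(d["score"],d["at"]) for d in pinpoint(c,"mat")])
E
```

```text
blue [245 244  35  31 811] ((261.691162109375, 259.0), 17.424074172973633) [448. 382. 174.]
off [363.4  70.5] 584 [893. 155.  45.]
off [340.8 197.4] 107 [588. 215.  45.]
off [405.1 208.8] 108 [559.  67.  45.]
off [345.7 215.4] 109 [546. 204.  45.]
off side [473.1 210. ] 681 [913. 227.  45.]
off side [479.  240.3] 1208 [880. 129.  45.]
off side [297.4 228.8] 126 [547. 202.  45.]
off side [313.6 277.9] 225 [562.  64.  45.]
red ((271.9076843261719, 196.76153564453125), (46.14091873168945, 12.775577545166016), 82.87498474121094) [array([650., 399.,  15.]), array([653., 369.,  15.]), array([543., 356.,  15.]), array([540., 386.,  15.])]
[] [(0.43, [311.1, 195.9]), (0.43, [311.0, 277.6])]
[(0.83, [270.2, 198.8])] [(0.96, [272.6, 199.7]), (0.52, [266.8, 256.8])]
```

View pics/h1c.png

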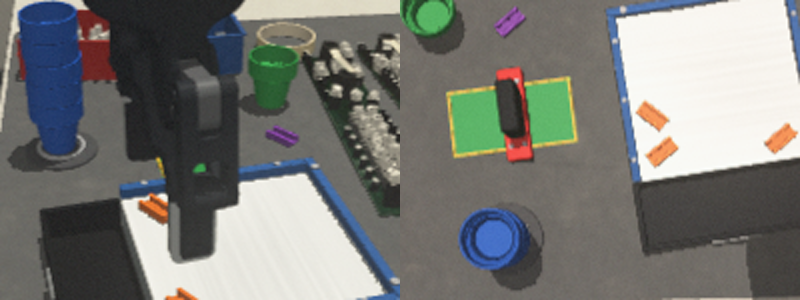

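The stack of five is nested and the plate is clear of cups. The scraper measures about (598,377), with its long axis 7° from world x. Three offcuts remain on the plate.

```bash
python3 - <<'E'
from h import *
go(598,377,130,96.8)
E
```

```text
slide [ 14.68 -44.27  12.27] roll 3.3 | pos [531.  -84.5 252.6] yaw -79.9 j6 1.61 w 85.6 t 20.85
```

>>> servo_tool(
  series=[
    {"slide": [2, -5, 0], "roll": 0, "fingers": -1},
    {"slide": [4, -10, 0], "roll": 1, "fingers": -1},
    {"slide": [6, -15, 0], "roll": 2, "fingers": -1},
    {"slide": [8, -19, 0], "roll": 3.3, "fingers": -1},
    {"slide": [10, -23, 0], "roll": 3.3, "fingers": -1},
    {"slide": [12, -28, 0], "roll": 3.3, "fingers": -1},
    {"slide": [13, -33, 0], "roll": 3.3, "fingers": -1},
    {"slide": [14, -38, 2], "roll": 3.3, "fingers": -1},
  ],
)

```text
time_s: 21.65
position: [603.2, 306.8, 237.8]
eef_rot: [-3.134, -0.185, -0.007]
wrist_force: [0.4, -0.3, 0.4]
gripper_width: 85.5
gripper_force: 0.0
```

>>> servo_tool(
  series=[
    {"slide": [0.4, -3, 2], "roll": 0, "fingers": -1},
    {"slide": [0.4, -6, 5], "roll": 0, "fingers": -1},
    {"slide": [0.4, -6.2, 8], "roll": 0, "fingers": -1},
    {"slide": [0.4, -6.2, 10], "roll": 0, "fingers": -1},
    {"slide": [0.4, -6.2, 10], "roll": 0, "fingers": -1},
    {"slide": [0.4, -6.2, 10], "roll": 0, "fingers": -1},
    {"slide": [0.4, -6.2, 10], "roll": 0, "fingers": -1},
    {"slide": [0.4, -6.2, 10], "roll": 0, "fingers": -1},
  ],
)

```text
time_s: 22.45
position: [600.1, 365.9, 137.7]
eef_rot: [-3.134, -0.183, -0.004]
wrist_force: [-0.1, 0.4, -0.2]
gripper_width: 85.7
gripper_force: 0.0
```

```bash
python3 - <<'E'
from h import *
go(598,377,40,96.8)
i=snap("side","h2")[100:220,240:400];cv2.imwrite("pics/h2c.png",cv2.resize(i,(640,480),interpolation=2))
E
```

```text
slide [-0.1  -1.11  9.77] roll -0.1 | pos [600.1 365.9 137.7] yaw -83.3 j6 0.92 w 85.7 t 22.45
```

View pics/h2c.png

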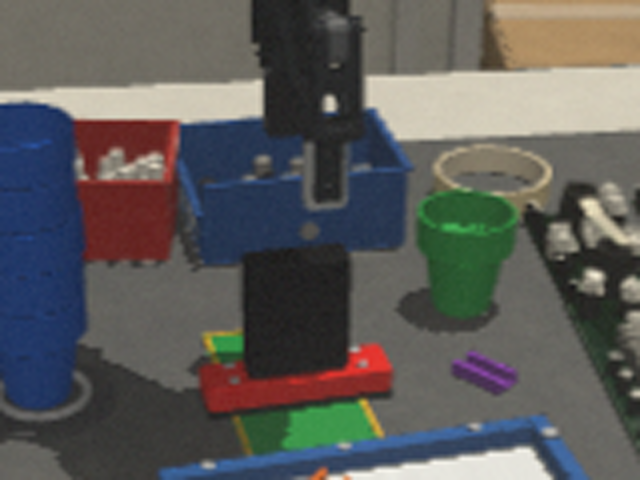

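```bash
python3 - <<'E'
from h import *
f=lambda p:((proj("side",p)[0]-[240,100])*4).round(0)
print("near finger tip",f((605,322,138)),"grip top",f((598,377,95)),"block mid",f((598,377,22)), "near bottom edge", f((600,362,0)))
E
```

```text
near finger tip [319. 224.] grip top [293. 249.] block mid [292. 362.] near bottom edge [299. 407.]
```

>>> servo_tool(
  series=[
    {"slide": [-0.1, -1.1, 0], "roll": 0, "fingers": -1},
    {"slide": [-0.1, -1.1, 2], "roll": 0, "fingers": -1},
    {"slide": [-0.1, -1.1, 4], "roll": 0, "fingers": -1},
    {"slide": [-0.1, -1.1, 6], "roll": 0, "fingers": -1},
    {"slide": [-0.1, -1.1, 8], "roll": 0, "fingers": -1},
    {"slide": [-0.1, -1.1, 9.7], "roll": 0, "fingers": -1},
    {"slide": [-0.1, -1.1, 9.7], "roll": 0, "fingers": -1},
    {"slide": [-0.1, -1.1, 9.7], "roll": 0, "fingers": -1},
  ],
)

```text
time_s: 23.3
position: [597.3, 376.9, 39.2]
eef_rot: [3.136, 0.184, 0.001]
wrist_force: [-0.1, 0.4, 0.4]
gripper_width: 85.7
gripper_force: 0.0
```

>>> servo_tool(
  series=[
    {"slide": [0, 0, 0], "roll": 0, "fingers": 1},
    {"slide": [0, 0, 0], "roll": 0, "fingers": 1},
    {"slide": [0, 0, 0], "roll": 0, "fingers": 1},
    {"slide": [0, 0, 0], "roll": 0, "fingers": 1},
    {"slide": [0, 0, 0], "roll": 0, "fingers": 1},
    {"slide": [0, 0, 0], "roll": 0, "fingers": 1},
    {"slide": [0, 0, 0], "roll": 0, "fingers": 1},
    {"slide": [0, 0, 0], "roll": 0, "fingers": 1},
  ],
)

```text
time_s: 24.1
position: [597.3, 376.6, 39.2]
eef_rot: [-3.136, -0.184, -0.001]
wrist_force: [-0.6, 0.3, 4.1]
gripper_width: 21.3
gripper_force: 59.9
```

```bash
python3 -c "
from h import *
go(598,377,120,7.9)"
```

```text
slide [ 0.08 -0.03 -8.08] roll 88.8 | pos [597.3 376.6  39.2] yaw -83.3 j6 0.9 w 21.3 t 24.1
```

>>> servo_tool(
  series=[
    {"slide": [0, 0, -3], "roll": 0, "fingers": 1},
    {"slide": [0, 0, -6], "roll": 0, "fingers": 1},
    {"slide": [0, 0, -9], "roll": 8, "fingers": 1},
    {"slide": [0, 0, -9], "roll": 16, "fingers": 1},
    {"slide": [0, 0, -9], "roll": 24, "fingers": 1},
    {"slide": [0, 0, -9], "roll": 32, "fingers": 1},
    {"slide": [0, 0, -9], "roll": 40, "fingers": 1},
    {"slide": [0, 0, -9], "roll": 48, "fingers": 1},
  ],
)

```text
time_s: 24.9
position: [596.3, 375.9, 127.0]
eef_rot: [2.934, -1.116, -0.003]
wrist_force: [-0.0, -0.2, -2.3]
gripper_width: 21.6
gripper_force: 59.3
```

>>> servo_tool(
  series=[
    {"slide": [0, 0, 0], "roll": 8, "fingers": 1},
    {"slide": [0, 0, 0], "roll": 16, "fingers": 1},
    {"slide": [0, 0, 0], "roll": 24, "fingers": 1},
    {"slide": [0, 0, 0], "roll": 32, "fingers": 1},
    {"slide": [0, 0, 0], "roll": 40.8, "fingers": 1},
    {"slide": [0, 0, 0], "roll": 40.8, "fingers": 1},
    {"slide": [0, 0, 0], "roll": 40.8, "fingers": 1},
    {"slide": [0, 0, 0], "roll": 40.8, "fingers": 1},
  ],
)

```text
time_s: 25.7
position: [596.9, 376.2, 128.1]
eef_rot: [2.371, -2.059, -0.0]
wrist_force: [-0.3, 0.2, -2.6]
gripper_width: 21.3
gripper_force: 59.2
```

```bash
python3 - <<'E'
from h import *
go(665,187.5,125,7.9)
for c in("side","top"): snap(c,"h3"+c)
a=cv2.imread('pics/h3side.png')[100:250,240:440];b=cv2.imread('pics/h3top.png')[120:300,200:440]
cv2.imwrite('pics/h3c.png',np.hstack([cv2.resize(a,(400,300),interpolation=2),cv2.resize(b,(400,300),interpolation=2)]))
for s,c,p in blobs(cv2.imread('pics/h3top.png'),*OR):print("off",c.round(1),s[4],ray("top",c,45).round(0))
E
```

```text
slide [19.64 -4.1   0.32] roll 0.2 | pos [596.9 376.2 128.1] yaw -171.9 j6 -0.64 w 21.3 t 25.7
off [363.4  70.5] 590 [893. 155.  45.]
off [340.8 197.4] 106 [588. 215.  45.]
off [405.  208.8] 107 [559.  67.  45.]
off [345.7 215.4] 109 [546. 204.  45.]
```

View pics/h3c.png

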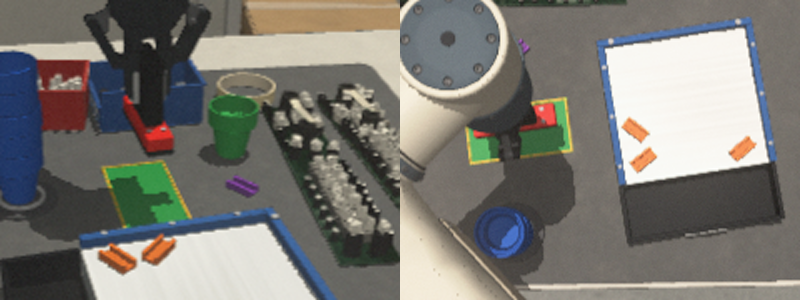

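>>> servo_tool(
  series=[
    {"slide": [4, -1, 0], "roll": 0, "fingers": 1},
    {"slide": [8, -2, 0], "roll": 0, "fingers": 1},
    {"slide": [12, -3, 0], "roll": 0, "fingers": 1},
    {"slide": [16, -3.5, 0], "roll": 0, "fingers": 1},
    {"slide": [19.6, -4.1, 0], "roll": 0.2, "fingers": 1},
    {"slide": [19.6, -4.1, 0], "roll": 0.2, "fingers": 1},
    {"slide": [19.6, -4.1, 0], "roll": 0.2, "fingers": 1},
    {"slide": [19.6, -4.1, 0], "roll": 0.2, "fingers": 1},
  ],
)

```text
time_s: 26.6
position: [664.4, 188.6, 128.6]
eef_rot: [-2.367, 2.066, 0.0]
wrist_force: [-0.5, 0.5, -1.8]
gripper_width: 21.4
gripper_force: 59.1
```

>>> servo_tool(
  series=[
    {"slide": [0, 0, 1], "roll": 0, "fingers": 1},
    {"slide": [0, 0, 2], "roll": 0, "fingers": 1},
    {"slide": [0, 0, 3], "roll": 0, "fingers": 1},
    {"slide": [0, 0, 3.7], "roll": 0, "fingers": 1},
    {"slide": [0, 0, 3.7], "roll": 0, "fingers": 1},
    {"slide": [0, 0, 3.7], "roll": 0, "fingers": 1},
    {"slide": [0, 0, 3.7], "roll": 0, "fingers": 1},
    {"slide": [0, 0, 3.7], "roll": 0, "fingers": 1},
  ],
)

```text
time_s: 27.4
position: [665.0, 187.9, 92.3]
eef_rot: [-2.365, 2.067, -0.001]
wrist_force: [0.1, -0.3, -2.5]
gripper_width: 21.2
gripper_force: 59.2
```

```bash
python3 - <<'E'
from h import *
go(665,187.5,80,7.9); go(524.4,168,80,7.9)
a=snap("side","h4")[130:280,260:460]
cv2.imwrite('pics/h4c.png',cv2.resize(a,(600,450),interpolation=2))
E
```

```text
slide [0.04 0.01 1.23] roll -0.2 | pos [665.  187.9  92.3] yaw -172.3 j6 -0.37 w 21.2 t 27.4
slide [ 0.09 14.2   1.22] roll -0.2 | pos [665.  187.9  92.3] yaw -172.3 j6 -0.37 w 21.2 t 27.4
```

View pics/h4c.png

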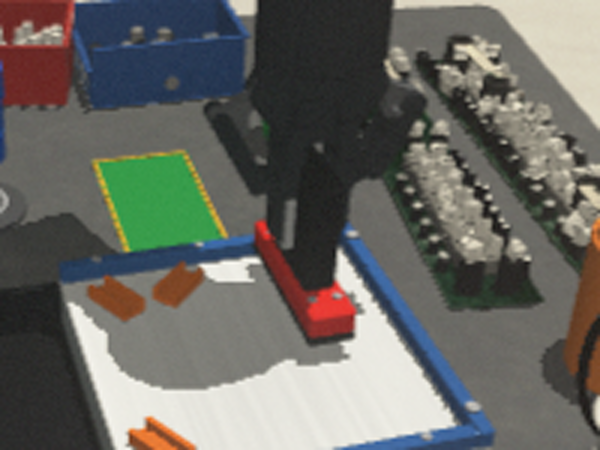

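>>> servo_tool(
  series=[
    {"slide": [0.5, 0, 0], "roll": 0, "fingers": 1},
    {"slide": [0.5, 0, 0.5], "roll": 0, "fingers": 1},
    {"slide": [0.5, 0, 1], "roll": 0, "fingers": 1},
    {"slide": [0.5, 0, 1.2], "roll": 0, "fingers": 1},
    {"slide": [0.5, 0, 1.2], "roll": 0, "fingers": 1},
    {"slide": [0.5, 0.5, 1.2], "roll": 0, "fingers": 1},
    {"slide": [0.5, 1.2, 1.2], "roll": 0, "fingers": 1},
    {"slide": [0.5, 2, 1.2], "roll": 0, "fingers": 1},
  ],
)

```text
time_s: 28.25
position: [644.8, 180.1, 79.5]
eef_rot: [2.365, -2.067, -0.0]
wrist_force: [0.2, 0.5, -2.9]
gripper_width: 21.6
gripper_force: 59.2
```

```bash
python3 - <<'E'
from h import *
go(525,163,80,7.9)
E
```

```text
slide [ 0.09 12.1  -0.04] roll -0.2 | pos [644.8 180.1  79.5] yaw -172.3 j6 -0.37 w 21.6 t 28.25
```

>>> servo_tool(
  series=[
    {"slide": [0, 0.9, -0.05], "roll": 0, "fingers": 1},
    {"slide": [0, 1.8, -0.05], "roll": 0, "fingers": 1},
    {"slide": [0, 2.7, -0.05], "roll": 0, "fingers": 1},
    {"slide": [0, 3.6, -0.05], "roll": 0, "fingers": 1},
    {"slide": [0, 4.5, -0.05], "roll": 0, "fingers": 1},
    {"slide": [0, 5.4, -0.05], "roll": 0, "fingers": 1},
    {"slide": [0, 6.3, -0.05], "roll": 0, "fingers": 1},
    {"slide": [0, 7.2, -0.05], "roll": 0, "fingers": 1},
  ],
)

```text
time_s: 29.05
position: [573.4, 170.5, 80.3]
eef_rot: [-2.365, 2.067, -0.0]
wrist_force: [0.1, 0.1, -1.5]
gripper_width: 21.6
gripper_force: 59.2
```

>>> servo_tool(
  series=[
    {"slide": [0, 0.8, 0], "roll": 0, "fingers": 1},
    {"slide": [0, 1.6, 0], "roll": 0, "fingers": 1},
    {"slide": [0, 2.4, 0], "roll": 0, "fingers": 1},
    {"slide": [0, 3.2, 0], "roll": 0, "fingers": 1},
    {"slide": [0, 4, 0], "roll": 0, "fingers": 1},
    {"slide": [0, 4.8, 0], "roll": 0, "fingers": 1},
    {"slide": [0, 5.2, 0], "roll": 0, "fingers": 1},
    {"slide": [0, 5.2, 0], "roll": 0, "fingers": 1},
  ],
)

```text
time_s: 29.85
position: [522.1, 163.6, 80.3]
eef_rot: [2.366, -2.067, -0.0]
wrist_force: [0.5, -0.2, -1.2]
gripper_width: 21.3
gripper_force: 59.2
```

```bash
python3 - <<'E'
from h import *
go(525,163,80,7.9)
a=snap("side","h5")[170:320,230:430];b=snap("top","h5t")[120:300,200:440]
cv2.imwrite('pics/h5c.png',np.hstack([cv2.resize(a,(400,300),interpolation=2),cv2.resize(b,(400,300),interpolation=2)]))
E
```

```text
slide [ 0.09 -0.28  0.03] roll -0.2 | pos [522.1 163.6  80.3] yaw -172.3 j6 -0.46 w 21.3 t 29.85
```

View pics/h5c.png

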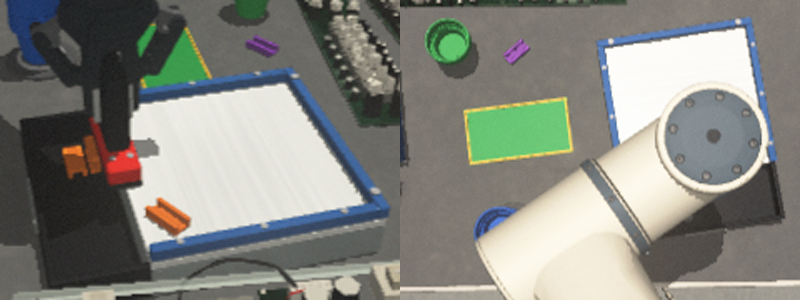

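>>> servo_tool(
  series=[
    {"slide": [0, -0.5, -1.5], "roll": 0, "fingers": 1},
    {"slide": [0, -1.5, -3], "roll": 0, "fingers": 1},
    {"slide": [0, -4, -3.5], "roll": 0, "fingers": 1},
    {"slide": [2, -7, -3.5], "roll": 0, "fingers": 1},
    {"slide": [5, -9.5, -3.5], "roll": 0, "fingers": 1},
    {"slide": [7.5, -9.5, -3.5], "roll": 0, "fingers": 1},
    {"slide": [7.5, -9.5, -3.5], "roll": 0, "fingers": 1},
    {"slide": [7.5, -9.5, -3.5], "roll": 0, "fingers": 1},
  ],
)

```text
time_s: 30.75
position: [627.0, 101.5, 114.7]
eef_rot: [2.364, -2.069, -0.001]
wrist_force: [-0.4, 0.6, -1.1]
gripper_width: 21.1
gripper_force: 59.8
```

```bash
python3 - <<'E'
from h import *
go(626.5,101.4,80.3,7.9)
go(524.4,87.2,80.3,7.9)
i=snap("side","h6")
for s,c,p in blobs(i,*OR):print("off",c.round(1),s[4],ray("side",c,45).round(0))
a=i[170:320,230:430];b=snap("top","h6t")[150:270,300:460]
for s,c,p in blobs(cv2.imread("pics/h6t.png"),*OR):print("off",c.round(1),s[4],ray("top",c,45).round(0))
cv2.imwrite('pics/h6c.png',np.hstack([cv2.resize(a,(400,300),interpolation=2),cv2.resize(b,(400,300),interpolation=2)]))
E
```

```text
slide [-0.    0.05  3.44] roll -0.3 | pos [627.  101.5 114.7] yaw -172.4 j6 -0.27 w 21.1 t 30.75
slide [ 0.06 10.36  3.45] roll -0.3 | pos [627.  101.5 114.7] yaw -172.4 j6 -0.27 w 21.1 t 30.75
off [473.  210.2] 690 [912. 226.  45.]
off [479.  240.2] 1214 [880. 129.  45.]
off [275.9 247.2] 80 [503. 151.  45.]
off [266.9 250. ] 110 [487. 145.  45.]
off [313.8 278.1] 232 [562.  64.  45.]
off [363.1  70.3] 631 [894. 155.  45.]
off [405.1 208.7] 108 [559.  67.  45.]
```

View pics/h6c.png

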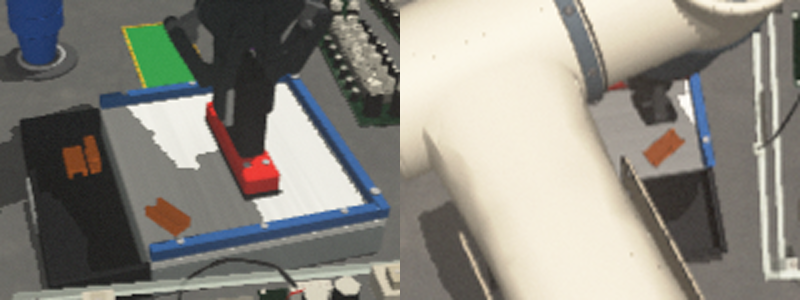

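Two offcuts are in the tray (side crop about (72,160) and (92,155)). One is left on the plate, clear of the lowering scraper.

>>> servo_tool(
  series=[
    {"slide": [0, 0, 1], "roll": 0, "fingers": 1},
    {"slide": [0, 0, 2], "roll": 0, "fingers": 1},
    {"slide": [0, 0, 3], "roll": 0, "fingers": 1},
    {"slide": [0, 0, 3.4], "roll": 0, "fingers": 1},
    {"slide": [0, 0.5, 3.4], "roll": 0, "fingers": 1},
    {"slide": [0, 1.2, 3.4], "roll": 0, "fingers": 1},
    {"slide": [0, 2, 3.4], "roll": 0, "fingers": 1},
    {"slide": [0, 2.9, 3.4], "roll": 0, "fingers": 1},
  ],
)

```text
time_s: 31.65
position: [597.4, 98.0, 81.5]
eef_rot: [-2.365, 2.067, -0.0]
wrist_force: [-0.0, 0.6, -2.2]
gripper_width: 21.2
gripper_force: 59.8
```

>>> servo_tool(
  series=[
    {"slide": [0, 0.9, 0], "roll": 0, "fingers": 1},
    {"slide": [0, 1.8, 0], "roll": 0, "fingers": 1},
    {"slide": [0, 2.7, 0], "roll": 0, "fingers": 1},
    {"slide": [0, 3.6, 0], "roll": 0, "fingers": 1},
    {"slide": [0, 4.5, 0], "roll": 0, "fingers": 1},
    {"slide": [0, 5.4, 0], "roll": 0, "fingers": 1},
    {"slide": [0, 6.3, 0], "roll": 0, "fingers": 1},
    {"slide": [0, 7.2, 0], "roll": 0, "fingers": 1},
  ],
)

```text
time_s: 32.45
position: [525.9, 88.4, 81.2]
eef_rot: [2.365, -2.067, -0.0]
wrist_force: [-0.1, 0.7, -2.5]
gripper_width: 21.0
gripper_force: 59.8
```

>>> servo_tool(
  series=[
    {"slide": [0, 0.4, 0], "roll": 0, "fingers": 1},
    {"slide": [0, 0.5, 0], "roll": 0, "fingers": 1},
    {"slide": [0, 0.5, 0], "roll": 0, "fingers": 1},
    {"slide": [0, 0, -1], "roll": 0, "fingers": 1},
    {"slide": [0, -1, -3], "roll": 0, "fingers": 1},
    {"slide": [0, -3, -5], "roll": 0, "fingers": 1},
    {"slide": [0, -6, -5], "roll": 0, "fingers": 1},
    {"slide": [0, -9, -5], "roll": 0, "fingers": 1},
  ],
)

```text
time_s: 33.25
position: [618.1, 100.8, 133.1]
eef_rot: [-2.364, 2.065, -0.003]
wrist_force: [-0.5, 0.6, -2.2]
gripper_width: 21.1
gripper_force: 59.9
```

```bash
python3 - <<'E'
from h import *
go(595,383,130,7.0)
i=snap("side","h7")
for c,j in (("side",i),("top",snap("top","h7t"))):
    for s,cc,p in blobs(j,*OR):print(c,cc.round(1),s[4],ray(c,cc,10).round(0),ray(c,cc,45).round(0))
E
```

```text
slide [-28.27  -1.49   0.33] roll 0.7 | pos [618.1 100.8 133.1] yaw -172.3 j6 -0.28 w 21.1 t 33.25
side [473.3 209.7] 670 [944. 276.  10.] [914. 227.  45.]
side [479.  240.4] 1204 [908. 170.  10.] [880. 129.  45.]
side [275.9 247.1] 79 [504. 194.  10.] [503. 151.  45.]
side [266.9 250. ] 110 [486. 187.  10.] [487. 145.  45.]
side [291.  292.6] 111 [524.  69.  10.] [523.  35.  45.]
top [363.2  70.4] 617 [907. 152.  10.] [893. 155.  45.]
top [404.5 225.7] 51 [523.  64.  10.] [520.  69.  45.]
```

>>> servo_tool(
  series=[
    {"slide": [-4, -0.2, 0], "roll": 0, "fingers": 1},
    {"slide": [-8, -0.4, 0], "roll": 0, "fingers": 1},
    {"slide": [-12, -0.6, 0], "roll": 0.3, "fingers": 1},
    {"slide": [-16, -0.8, 0], "roll": 0.7, "fingers": 1},
    {"slide": [-20, -1, 0], "roll": 0.7, "fingers": 1},
    {"slide": [-24, -1.3, 0], "roll": 0.7, "fingers": 1},
    {"slide": [-27, -1.5, 0], "roll": 0.7, "fingers": 1},
    {"slide": [-28.3, -1.5, 0], "roll": 0.7, "fingers": 1},
  ],
)

```text
time_s: 34.15
position: [592.2, 385.9, 130.8]
eef_rot: [-2.355, 2.079, 0.0]
wrist_force: [0.9, 0.0, -3.4]
gripper_width: 21.3
gripper_force: 60.2
```

>>> servo_tool(
  series=[
    {"slide": [0, 0, 0], "roll": 0, "fingers": 1},
    {"slide": [0, 0, 0], "roll": 0, "fingers": 1},
    {"slide": [0, 0, 2], "roll": 0, "fingers": 1},
    {"slide": [0, 0, 4], "roll": 0, "fingers": 1},
    {"slide": [0, 0, 6], "roll": 0, "fingers": 1},
    {"slide": [0, 0, 7], "roll": 0, "fingers": 1},
    {"slide": [0, 0, 7], "roll": 0, "fingers": 1},
    {"slide": [0, 0, 7], "roll": 0, "fingers": 1},
  ],
)

```text
time_s: 34.95
position: [593.7, 382.6, 62.3]
eef_rot: [-2.351, 2.082, -0.001]
wrist_force: [0.1, -0.2, -1.9]
gripper_width: 21.3
gripper_force: 60.1
```

```bash
python3 - <<'E'
from h import *
go(596,383,40,6.8)
i=snap("side","h8")[120:240,240:400]
cv2.imwrite('pics/h8c.png',cv2.resize(i,(640,480),interpolation=2))
E
```

```text
slide [-0.01 -0.23  2.23] roll 0.2 | pos [593.7 382.6  62.3] yaw -173.0 j6 -0.67 w 21.3 t 34.95
```

>>> servo_tool(
  series=[
    {"slide": [0, -0.2, 1], "roll": 0, "fingers": 1},
    {"slide": [0, -0.2, 1.8], "roll": 0, "fingers": 1},
    {"slide": [0, -0.2, 2.2], "roll": 0, "fingers": 1},
    {"slide": [0, -0.2, 2.3], "roll": 0, "fingers": 1},
    {"slide": [0, -0.2, 2.3], "roll": 0, "fingers": 1},
    {"slide": [0, -0.2, 2.3], "roll": 0, "fingers": 1},
    {"slide": [0, -0.2, 2.3], "roll": 0, "fingers": 1},
    {"slide": [0, -0.2, 2.3], "roll": 0, "fingers": 1},
  ],
)

```text
time_s: 35.8
position: [594.7, 383.2, 39.2]
eef_rot: [-2.353, 2.081, -0.001]
wrist_force: [-3.2, -1.5, 4.6]
gripper_width: 21.1
gripper_force: 61.3
```

>>> servo_tool(
  series=[
    {"slide": [0, 0, 0], "roll": 0, "fingers": -1},
    {"slide": [0, 0, 0], "roll": 0, "fingers": -1},
    {"slide": [0, 0, 0], "roll": 0, "fingers": -1},
    {"slide": [0, 0, 0], "roll": 0, "fingers": -1},
    {"slide": [0, 0, 0], "roll": 0, "fingers": -1},
    {"slide": [0, 0, -1], "roll": 0, "fingers": -1},
    {"slide": [0, 0, -4], "roll": 0, "fingers": -1},
    {"slide": [0, 0, -8], "roll": 0, "fingers": -1},
  ],
)

```text
time_s: 36.6
position: [593.9, 382.4, 117.6]
eef_rot: [2.35, -2.079, -0.001]
wrist_force: [1.1, 1.1, 0.7]
gripper_width: 85.6
gripper_force: 0.0
```

>>> servo_tool(
  series=[
    {"slide": [0, 0, -4], "roll": 0, "fingers": -1},
    {"slide": [0, 0, -8], "roll": 0, "fingers": -1},
    {"slide": [0, 0, -12], "roll": 0, "fingers": -1},
    {"slide": [5, 0, -12], "roll": 0, "fingers": -1},
    {"slide": [10, 0, -12], "roll": 0, "fingers": -1},
    {"slide": [15, 0, -12], "roll": 0, "fingers": -1},
    {"slide": [20, 0, -12], "roll": 0, "fingers": -1},
    {"slide": [25, 0, -12], "roll": 0, "fingers": -1},
  ],
)

```text
time_s: 37.4
position: [625.2, 133.1, 239.4]
eef_rot: [-2.352, 2.081, -0.001]
wrist_force: [1.0, -0.2, 0.2]
gripper_width: 85.8
gripper_force: 0.0
```

>>> servo_tool(
  series=[
    {"slide": [5, 0, 0], "roll": 0, "fingers": -1},
    {"slide": [10, 0, 0], "roll": 0, "fingers": -1},
    {"slide": [15, 0, 0], "roll": 0, "fingers": -1},
    {"slide": [20, 0, 0], "roll": 0, "fingers": -1},
    {"slide": [25, 0, 0], "roll": 0, "fingers": -1},
    {"slide": [30, 0, 0], "roll": 0, "fingers": -1},
    {"slide": [30, 0, 0], "roll": 0, "fingers": -1},
    {"slide": [30, 0, 0], "roll": 0, "fingers": -1},
  ],
)

```text
time_s: 38.2
position: [661.7, -164.2, 238.5]
eef_rot: [-2.35, 2.085, -0.0]
wrist_force: [0.1, 0.5, 0.2]
gripper_width: 85.5
gripper_force: 0.0
```

```bash
python3 - <<'E'
from h import *
i=snap("side","h9");t=snap("top","h9t")
cv2.imwrite('pics/h9c.png',np.hstack([cv2.resize(i[125:305,215:415],(400,360),interpolation=2),cv2.resize(t[130:295,215:455],(400,275),interpolation=2)[:275] if 0 else cv2.resize(t[130:310,215:415],(400,360),interpolation=2)]))
for c,j in (("side",i),("top",t)):
    for s,cc,p in blobs(j,*OR):print(c,cc.round(1),s[4],ray(c,cc,9).round(0))
m=[p for lo,hi in (((0,150,100),(4,255,255)),((172,150,100),(179,255,255))) for s,c,p in blobs(t[170:230,230:310],lo,hi,4)]
p=np.vstack(m)+[230,170];rc=cv2.minAreaRect(p.astype(np.float32));print("red",[ray("top",u,15).round(0) for u in cv2.boxPoints(rc)])
for s,c,p in blobs(t[170:230,230:310],(20,80,80),(38,255,255),15):print("yellow",[ray("top",u+np.float32([230,170]),2).round(0) for u in cv2.boxPoints(cv2.minAreaRect(p))])
E
```

```text
side [474.5 244.5] 791 [894. 160.   9.]
side [275.8 246.2] 108 [504. 198.   9.]
side [266.9 249.7] 148 [486. 189.   9.]
side [290.9 291.4] 149 [524.  73.   9.]
top [363.3  70.4] 586 [907. 152.   9.]
top [403. 226.] 85 [522.  67.   9.]
top [351.2 240.3] 215 [490. 191.   9.]
red [array([600., 439.,  15.]), array([614., 331.,  15.]), array([585., 327.,  15.]), array([571., 435.,  15.])]
yellow [array([627., 463.,   2.]), array([644., 312.,   2.]), array([562., 302.,   2.]), array([546., 453.,   2.])]
```

View pics/h9c.png

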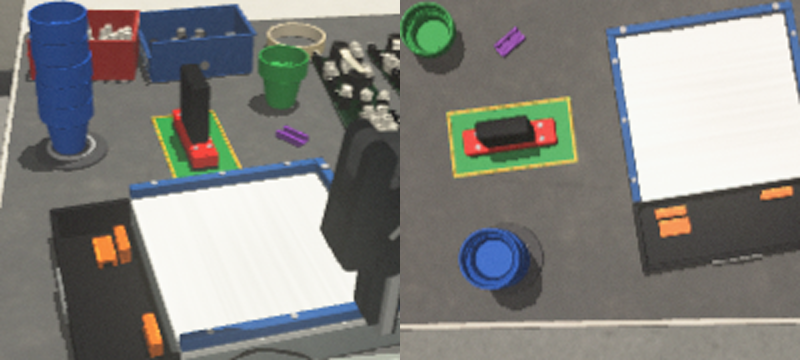

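The picture shows five cups nested on the stand, three offcuts in the tray, a bare plate, and the scraper upright and lengthwise on its mat. The arm is clear, so I'm handing in.

```bash
python3 -c "
from plant import *
print(close_job())"
```

```text
the job is handed in; nothing more can be done
None
```

I handed the job in at about 38 s: all four loose cups are nested on the stand, the three offcuts are in the tray, and the scraper is back upright and lengthwise on its mat; the hand-in call returned no verdict.

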